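Set and hold the tilt of a disc sander's table

ROBOT

A 6-joint arm with a two-finger parallel gripper is mounted at the origin on the work surface. World frame = base frame: x ahead of the robot, y to its left, z up, the work surface at z = 0. Lengths are in m, angles in rad, forces in N, time in s.
With the tool pointing down it reaches from about 0.35 to 0.975 m from the base axis. Payload 7.1 kg.
Tool frame: the origin (TCP) lies midway between the tips of the shut fingers; the grasp point (between the pads) lies 19 mm behind it; z points along the fingers, y is the direction in which the jaws open and shut (so a half turn about z gives the same grasp; the last joint's range is limited). The gripper opens to 88 mm and grips with 3 to 60 N. Pads are 20 mm wide; open, the fingers measure 115 mm over their backs; the gripper's body (75 mm by 178 mm) begins 61 mm behind the grasp point.
Start: joints at [-1.316, 0.423, 1.63, -0, 1.089, -0.019], TCP at [0.169, -0.602, 0.223] pointing down, gripper open.
Joint ranges: [-3, 3], [-0.9, 2.11], [0.09, 2.58], [-1.31, 4.45], [0.11, 2.69], [-2.54, 2.54]. Speed limits (rad/s): [2.39, 2.39, 3.01, 3.14, 3.14, 3.14].

INTERFACE

Orientations are given as a rotation vector (axis times angle).
In Python, from station import * gives the robot as it stands.
- The arm moves only by the tool step_arm, never from a script. Its argument "motion" is a list of rows, each an object of numbers: "x", "y", "z": the shift along the tool's x, y, z in mm; "turn": the turn about the tool's z in degrees; "jaw": the finger opening in mm, from 0 to 87.8. In form: [{"x": .., "y": .., "z": .., "turn": .., "jaw": ..}, ...]. A call has 1 to 12 rows; each row is the pose to reach, as a shift and turn from the pose commanded when the call began, along the tool's axes at that moment; what a row does not reach only later rows make up. A row lasts 1/10 s, in which the tool goes at most 50 mm and 8.59 degrees, less where a joint would pass 70% of its speed; a pose out of reach is approached as far as the arm can. A call with a gripper value outside its range is refused whole. The fingers move at their own pace and stop on an object; "squeeze" is the grip in N (left out, the last holds). Time passes only in rows, so rows that repeat a pose let the fingers close. It gives the time, the measured TCP pose, the force and the opening at its end, in the units of the state.
- sense(): the state, without advancing time (a new reading comes with each control period).
- capture(name): name is "side" or "top"; returns a dict with "pixels" (420x560x3 uint8, blue, green, red), "fx", "fy", "cx", "cy" (pixels), "rvec" (rotation vector, rad) and "tvec" (3), from world to camera coordinates, as OpenCV has them. Camera axes: x right, y down, z forward; pixel columns grow to the right and rows downward; lengths in m; the calibration is good to about 2 mm. A picture is of the moment at which its call begins. There is no depth.
- job_done(): hands the job in, once; it reports no verdict.
The state is a dict: "clock": time; "joints": joint angles; "joint_velocities": joint speeds; "joint_torque": joint torques, N m; "ee_pos": TCP position; "orientation": TCP orientation; "force": force on the tool from outside, world axes, zero at the start; "wrist_torque": the same for the moment, N m; "grip_width": opening from 0.0 (shut) to 1.0 (fully open).
Only numpy, scipy, OpenCV 4.12 (cv2) and the standard library are available. Lean on these libraries where they do the work, as an engineer would, in place of code of your own. Each camera call takes 0.05 s, during which the arm holds its last target.

TASK

The clamp knobs of the disc sander are loose and its work table hangs down on its stop. Take the table by the lifting bar on its front edge, raise it until its yellow pointer lines up with the red set mark on the scale without swinging it well past the mark, and finish holding it there by the bar, quite still, so that I can tighten the knobs. Leave the red mark where it is set and do not disturb the bowl, the glue bottle or the cleaning stick.

Things in the scene. Friction and masses are not known exactly. Their poses are not given: they have to be found in the camera images.
- pivot (a point): Point on the table's pivot axis, half-way along it, 190 mm above the bench; fixed to the frame of the disc sander (grey, upright 254 mm brown disc, motor behind). Its x axis is level and points into the disc, y runs along the axis to the end with the scale, z up. The table stands out along -x. The disc face lies 4.5 mm to +x of the axis and reaches 140 mm above it.
- tilt_table (a joint): Tilt of the aluminium work table below level, rad, about the pivot axis: 0 = level, 0.785 = hanging on its lower stop (45 degrees), where it starts; decreases as the front edge is raised. Swings freely and falls back to the stop if let go; some 4 N at the bar lift it.
- bar_mid (a point): Steel bar in front of the table's front edge, turning with it: 12 mm round, 140 mm long, parallel to the axis, on two arms 60 mm either side of its centre; 44 mm clear gap to the plate, so it can be pinched from above. Origin: bar centre, 190 mm out from the axis, 5 mm below the plate's top plane, 52 mm above the bench at the start. x along the plate to the disc, y along the bar.
- set_mark (a joint): Where the red set mark stands on the scale: the table tilt below level that it calls for, rad (0 = level, 0.785 = 45 degrees), between 0.17 and 0.52. A red clip on the rim of the quadrant plate at the scale end, held by friction. The scale has a line every 5 degrees, longer ones at 0, 15, 30 and 45.
- table_frame (a point): Point on the pivot axis, same place as pivot, that turns with the table; x along the plate towards the disc. Plate: 140 mm from axis to front edge (along -x), 260 mm wide, 10 mm thick, top face in the plane of the axis, about 1 kg with the bar. A black clamp knob on each end; a yellow pointer at the scale end, along -x, shows the tilt.
- mark_frame (a point): Point on the pivot axis at the scale end (148 mm along pivot's y) that turns with the red mark; the red mark lies along its -x. When the table stands at the mark its axes are parallel to table_frame's.
- mark_tip (a point): Inner tip of the red mark, 100 mm from the pivot axis, on the face of the scale.
- bowl_mid (a point): Centre of a loose turned wooden bowl, 130 mm across, 55 mm high, half-way up. Bystander.
- glue_mid (a point): Centre of a loose white glue bottle with a red cap, 58 mm diameter, 165 mm high, half-way up. Bystander.
- stick_mid (a point): Centre of a loose tan rubber cleaning stick for sanding discs, 200 x 38 x 38 mm, lying along its x. Bystander.

How it is judged:
On the way:
1. the table is raised off its stop by the lifting bar (value of joint tilt_table below 0.735 rad and contact force between the fingers and tilt_table above 1 N and distance between the grasp point and bar_mid below 0.075 m), for 0.2 s.
At the end, for the whole second after the job is handed in: the table stands within 2.5 degrees (half a scale division) of the red mark, still (under 0.04 rad/s), carried by the fingers at the lifting bar (over 1 N, grasp point within 75 mm of the bar's centre); the red mark is within 4 mm and the bowl, bottle and stick within 20 mm of where they started (angle between the x axis of table_frame and the x axis of mark_frame, either way round below 0.044 rad and velocity of joint tilt_table between -0.04 and 0.04 rad/s and contact force between the fingers and tilt_table above 1 N and distance between the grasp point and bar_mid below 0.075 m and distance of mark_tip from where it was at the start of the episode below 0.004 m and distance of each of bowl_mid, glue_mid, stick_mid from where it was at the start of the episode below 0.02 m); the arm keeps its last pose, push and grip.
It fails at once if the table is swung more than 8 degrees above the red mark (z of bar_mid in the frame of mark_frame above 0.0214 m).
It fails at once if the red mark is shifted (distance of mark_tip from where it was at the start of the episode above 0.006 m).
It fails at once if a bystander is pushed away or knocked over (distance of any of bowl_mid, glue_mid, stick_mid from where it was at the start of the episode above 0.03 m).
It also fails if it takes over 38 s, if anything falls off the work surface, if the arm or the gripper's body presses on something with over 40 N, if the wrist force passes 120 N, or if a joint passes its speed limit or range.

## Working session

There is one attempt and no reset: what is moved stays moved. The work goes in short steps, Python scripts to look and compute and a tool call to move; the robot and the scene stay as the last step left them, time stands still between calls to the robot, and variables do not carry over. Pictures are saved under pics/ and viewed, and the job is handed in when it is done.

Besides the shell and the picture viewer there is one more tool, called after ">>>" as name(argument=value, ...), one argument or row to a line, values as JSON. step_arm: Moves the arm, as the interface text tells. Its arguments: {"type":"object","properties":{"motion":{"type":"array","items":{"type":"object","properties":{"x":{"type":"number"},"y":{"type":"number"},"z":{"type":"number"},"turn":{"type":"number"},"jaw":{"type":"number"}}}},"squeeze":{"type":"number"}},"required":["motion"]}

```bash
mkdir -p pics; ls; python3 - <<'E'
from station import *
import cv2,pickle
print(sense())
d={}
for n in("side","top"):
    c=capture(n);d[n]=c;cv2.imwrite(f"pics/{n}0.png",c["pixels"])
    print({k:v for k,v in c.items() if k!="pixels"})
pickle.dump(d,open("c0.pkl","wb"))
E
```

```text
pics
{'clock': 0.0, 'joints': array([-1.31600709e+00,  4.23825902e-01,  1.63069084e+00, -8.94806401e-06,
        1.08863373e+00, -1.90106130e-02]), 'joint_velocities': array([ 0.00054593, -0.00119116, -0.00078848,  0.00164611, -0.00207527,
        0.00075037]), 'joint_torque': array([-2.40877627e-03, -5.44633448e+01, -2.73673189e+01,  6.42096880e-02,
        2.27437005e-02, -1.38492123e-04]), 'ee_pos': array([ 0.16886731, -0.60116354,  0.22191071]), 'orientation': array([-3.11066687e+00, -4.28537107e-01,  3.00022599e-04]), 'force': array([-0.13958992,  0.67366974,  0.39523968]), 'wrist_torque': array([0.0096768 , 0.0422366 , 0.01157313]), 'grip_width': 0.9977744203537908}
{'fx': 452.3035483728022, 'fy': 452.3035483728022, 'cx': 275.4531128660039, 'cy': 211.8686750582143, 'rvec': array([-0.01758894, -2.9484309 ,  1.05326682]), 'tvec': array([ 0.55446872, -0.05808381,  1.26674567])}
{'fx': 393.14178236013106, 'fy': 393.14178236013106, 'cx': 278.64742026440143, 'cy': 215.3178939308203, 'rvec': array([ 2.15340281, -2.19909295,  0.06061177]), 'tvec': array([0.2031148 , 0.54787349, 0.97069087])}
```

View pics/side0.png

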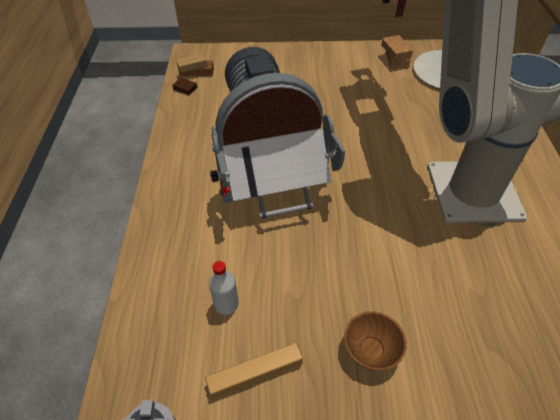

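View pics/top0.png

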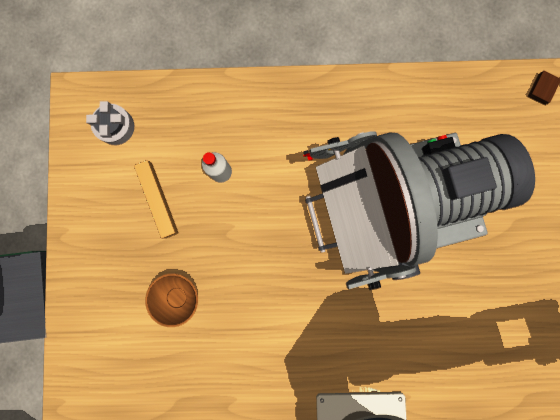

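```bash
python3 - <<'E'
import cv2,pickle
d=pickle.load(open("c0.pkl","rb"))
s=d["side"]["pixels"][120:230,190:360];cv2.imwrite("pics/s1.png",cv2.resize(s,None,fx=4.7,fy=4.7,interpolation=cv2.INTER_CUBIC))
s=d["top"]["pixels"][120:300,280:430];cv2.imwrite("pics/t1.png",cv2.resize(s,None,fx=3.3,fy=3.3,interpolation=cv2.INTER_CUBIC))
E
```

```text
(no output)
```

View pics/s1.png

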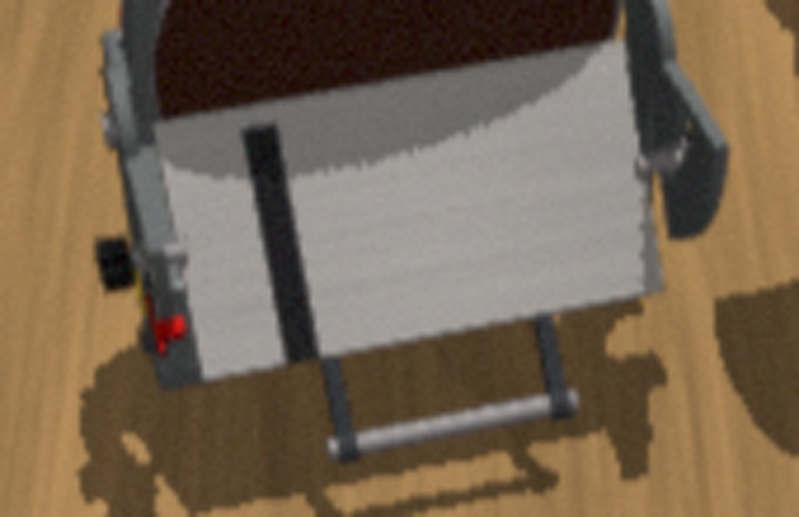

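View pics/t1.png

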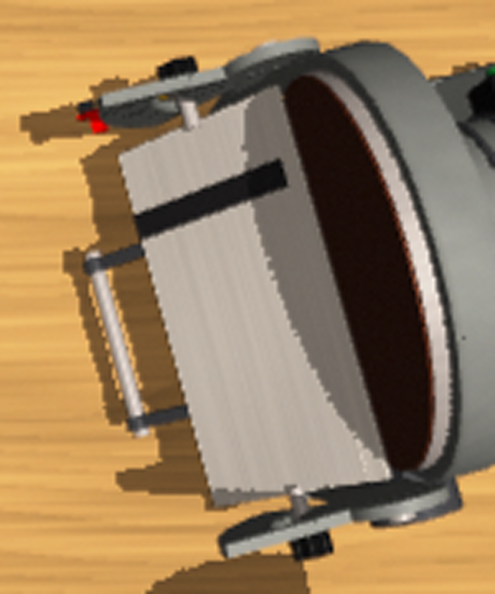

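```bash
cat > h.py <<'E'
import cv2,pickle,numpy as np
from scipy.optimize import least_squares
from scipy.spatial.transform import Rotation as R
def proj(c,P):
    K=np.array([[c["fx"],0,c["cx"]],[0,c["fy"],c["cy"]],[0,0,1.]])
    return cv2.projectPoints(np.atleast_2d(np.asarray(P,float)),np.asarray(c["rvec"]),np.asarray(c["tvec"]),K,None)[0].reshape(-1,2)
def w(p,tilt,L):  # p=x,y,yaw ; table at tilt (front edge -x lower): 
    L=np.atleast_2d(np.asarray(L,float))
    # pivot frame: -x dir goes down by tilt -> x axis = (cos,0,sin)
    Ry=R.from_euler('y',-tilt).as_matrix()
    return (R.from_euler('z',p[2]).as_matrix()@(Ry@L.T)).T+[p[0],p[1],.19]
def un(U,k,off): return (np.array(U)+.5)/k-.5+np.array(off)
E
python3 - <<'E'
from h import *
d=pickle.load(open("c0.pkl","rb"))
L=[(-.19,.07,-.005),(-.19,-.07,-.005)]
Ls=L; us=un([(332,448),(576,402)],4.7,(190,120))
Lt=L+[(-.14,.13,0),(-.14,-.13,0)]; ut=un([(92,256),(141,433),(120,157),(213,490)],3.3,(280,120))
f=lambda p:np.r_[(proj(d["side"],w(p,.785,Ls))-us).ravel(),(proj(d["top"],w(p,.785,Lt))-ut).ravel()]
best=min((least_squares(f,[.5,-.0,a]) for a in np.arange(-3,3,.7)),key=lambda r:r.cost)
p=best.x;print(p,best.fun.round(1).reshape(-1,2).tolist());np.save("p.npy",p)
print("bar",w(p,.785,[L[0],L[1],(-.19,0,-.005)]))
def cr(u,k,o):return ((u-np.array(o)+.5)*k-.5).round().tolist()
for t in np.arange(.15,.56,.05):
    M=w(p,t,[(-.1,.148,0),(-.115,.148,0)])
    print(round(t,2),cr(proj(d["side"],M),4.7,(190,120)),cr(proj(d["top"],M),3.3,(280,120)))
for n in d:
    print(n, R.from_rotvec(d[n]["rvec"]).as_matrix().T@-np.array(d[n]["tvec"]))
E
```

```text
[ 0.56046763 -0.02482884  4.95698169] [[-1.3, 0.6], [-0.7, -0.5], [0.1, -1.6], [0.7, 0.1], [-1.3, -1.5], [0.7, 4.6]]
bar [[0.59669261 0.11909689 0.05216627]
 [0.46085956 0.08519432 0.05216627]
 [0.52877608 0.1021456  0.05216627]]
0.15 [[150.0, 281.0], [156.0, 305.0]] [[118.0, 100.0], [96.0, 107.0]]
0.2 [[151.0, 287.0], [157.0, 311.0]] [[119.0, 102.0], [97.0, 109.0]]
0.25 [[152.0, 292.0], [157.0, 317.0]] [[120.0, 103.0], [98.0, 110.0]]
0.3 [[152.0, 296.0], [158.0, 322.0]] [[121.0, 104.0], [100.0, 111.0]]
0.35 [[152.0, 300.0], [158.0, 327.0]] [[123.0, 105.0], [102.0, 113.0]]
0.4 [[153.0, 304.0], [159.0, 331.0]] [[125.0, 106.0], [105.0, 114.0]]
0.45 [[153.0, 307.0], [159.0, 335.0]] [[128.0, 107.0], [108.0, 114.0]]
0.5 [[153.0, 310.0], [159.0, 338.0]] [[130.0, 108.0], [111.0, 115.0]]
0.55 [[153.0, 312.0], [159.0, 340.0]] [[133.0, 108.0], [114.0, 116.0]]
side [0.54733175 0.84369232 0.95082339]
top [0.47997885 0.17565154 1.01115211]
```

```bash
python3 - <<'E'
import cv2,pickle
d=pickle.load(open("c0.pkl","rb"))
s=d["side"]["pixels"][160:210,200:250];a=cv2.resize(s,(500,500),interpolation=cv2.INTER_NEAREST)
cv2.imwrite("pics/s2.png",a)
s=d["top"]["pixels"][135:175,285:345];cv2.imwrite("pics/t2.png",cv2.resize(s,None,fx=10,fy=10,interpolation=cv2.INTER_NEAREST))
E
```

```text
(no output)
```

View pics/s2.png

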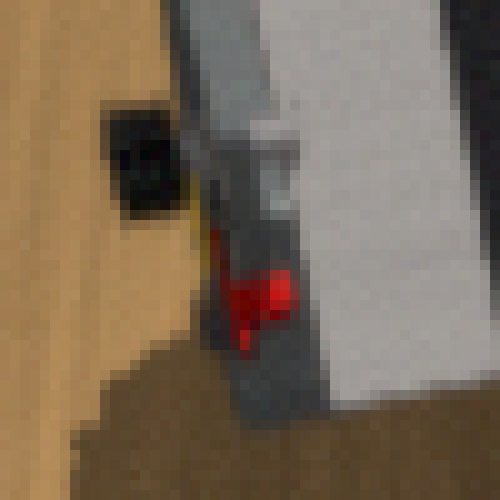

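View pics/t2.png

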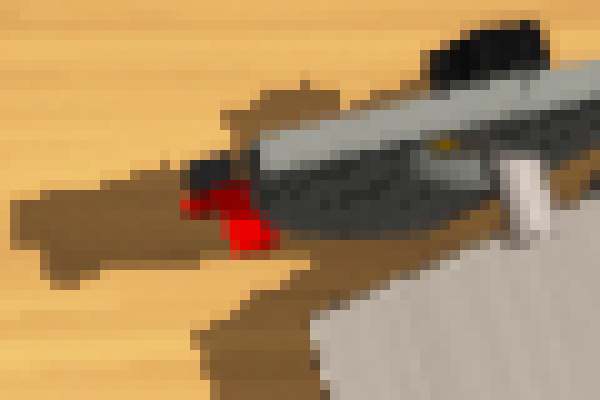

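```bash
python3 - <<'E'
from h import *
d=pickle.load(open("c0.pkl","rb"))
L=[(-.19,.07,-.005),(-.19,-.07,-.005)]
Lt=L+[(-.14,.13,0),(-.14,-.13,0)]; ut=un([(92,256),(141,433),(120,157),(213,505)],3.3,(280,120))
Ls=Lt; us=un([(332,448),(576,402),(200,382),(660,290)],4.7,(190,120))
f=lambda p:np.r_[(proj(d["side"],w(p,p[3],Ls))-us).ravel(),(proj(d["top"],w(p,p[3],Lt))-ut).ravel()]
g=lambda p:np.r_[f(np.r_[p,.785])]
r=least_squares(g,[.56,-.02,4.95]);p=r.x;print(p,r.fun.round(1).reshape(-1,2).tolist())
r4=least_squares(f,np.r_[p,.785]);print(r4.x,r4.cost,r.cost)
np.save("p.npy",p)
print("bar",w(p,.785,[(-.19,0,-.005)]))
P={}
for n in d:
    c=d[n];K=np.array([[c["fx"],0,c["cx"]],[0,c["fy"],c["cy"]],[0,0,1.]])
    P[n]=K@np.c_[R.from_rotvec(c["rvec"]).as_matrix(),c["tvec"]]
    im=c["pixels"].astype(int);
    x0,y0,x1,y1=(215,180,235,198) if n=="side" else (300,150,316,162)
    s=im[y0:y1,x0:x1]; m=(s[...,2]>60)&(s[...,1]<.45*s[...,2])&(s[...,0]<.45*s[...,2])
    print(n,x0,y0);print("\n".join(" ".join(f"{v:3d}" if q else "  ." for v,q in zip(a,b)) for a,b in zip(s[...,2],m)))
def tri(a,b):
    X=cv2.triangulatePoints(P["side"],P["top"],np.array(a,float).reshape(2,1),np.array(b,float).reshape(2,1))[:,0];X=X[:3]/X[3]
    q=R.from_euler('z',-p[2]).as_matrix()@(X-[p[0],p[1],.19])
    print(X.round(4),"pivot frame",q.round(4),"ang",np.arctan2(-q[2],-q[0]).round(3),"r",np.hypot(q[0],q[2]).round(4),
      "reproj",(proj(d["side"],X)[0]-a).round(1),(proj(d["top"],X)[0]-b).round(1))
tri((227.3,188.7),(309.5,158.3))
for t in np.arange(.2,.5,.05):
  print(t.round(2),proj(d["side"],w(p,t,[(-.1,.148,0),(-.12,.148,0),(-.12,.14,0),(-.115,.13,0)])).round(1).tolist(),proj(d["top"],w(p,t,[(-.1,.148,0),(-.12,.148,0),(-.12,.14,0),(-.115,.13,0)])).round(1).tolist())
E
```

```text
[ 0.55834096 -0.0251008   4.94962188] [[-0.8, 0.5], [-0.2, -0.3], [0.5, -0.0], [1.3, 0.3], [0.3, -1.2], [0.5, 0.6], [-0.8, -1.0], [0.4, 0.8]]
[ 0.55835102 -0.02512926  4.94962655  0.78461923] 3.792931918284476 3.7930973299886857
bar [[0.52758477 0.10210345 0.05216627]]
side 215 180
  .   .   .   .   .   .   .   .   .   .   .   .   .   .   .   .   .   .   .   .
  .   .   .   .   .   .   .   .   .   .   .   .   .   .   .   .   .   .   .   .
  .   .   .   .   .   .   .   .   .   .   .   .   .   .   .   .   .   .   .   .
  .   .   .   .   .   .  73   .   .   .   .   .   .   .   .   .   .   .   .   .
  .   .   .   .   .   .  80   .   .   .   .   .   .   .   .   .   .   .   .   .
  .   .   .   .   .   .   .   .   .   .   .   .   .   .   .   .   .   .   .   .
  .   .   .   .   .   .   .   .   .   .   .   .   .   .   .   .   .   .   .   .
  .   .   .   .   .   .   .  70   .   .   .   . 139 158   .   .   .   .   .   .
  .   .   .   .   .   .   .  81  89  91  95 115 185 193   .   .   .   .   .   .
  .   .   .   .   .   .   .  75 103 105 107 129 194 193 123   .   .   .   .   .
  .   .   .   .  
[... 1618 characters left out ...]
.3, 157.2], [311.7, 160.9]]
0.25 [[222.4, 181.3], [224.0, 188.5], [227.3, 187.9], [231.1, 185.3]] [[316.5, 151.4], [307.8, 154.2], [308.8, 157.7], [312.1, 161.3]]
0.3 [[222.5, 182.3], [224.1, 189.7], [227.4, 189.0], [231.1, 186.4]] [[317.0, 151.8], [308.4, 154.6], [309.3, 158.0], [312.6, 161.7]]
0.35 [[222.6, 183.2], [224.2, 190.7], [227.5, 190.1], [231.2, 187.4]] [[317.5, 152.1], [309.1, 154.9], [310.0, 158.4], [313.3, 162.0]]
0.4 [[222.7, 183.9], [224.3, 191.6], [227.6, 191.0], [231.3, 188.3]] [[318.1, 152.4], [309.9, 155.3], [310.8, 158.7], [314.0, 162.2]]
0.45 [[222.7, 184.6], [224.3, 192.4], [227.6, 191.7], [231.3, 189.0]] [[318.8, 152.6], [310.8, 155.5], [311.7, 158.9], [314.9, 162.5]]
```

>>> step_arm(
  motion=[
    {"z": -50},
    {"z": -100},
    {"z": -150},
    {"z": -200},
    {"z": -240},
    {"x": 200, "y": -217, "z": -240, "turn": 2, "jaw": 34},
    {"x": 200, "y": -217, "z": -240, "turn": 2},
    {"x": 200, "y": -217, "z": -240, "turn": 2},
    {"x": 200, "y": -217, "z": -240, "turn": 2},
    {"x": 200, "y": -217, "z": -240, "turn": 2},
    {"x": 200, "y": -217, "z": -240, "turn": 2},
    {"x": 200, "y": -217, "z": -240, "turn": 2},
  ],
  squeeze=20,
)

```text
invalid input
```

>>> step_arm(
  motion=[
    {"x": 0, "y": 0, "z": -50, "turn": 0, "jaw": 87},
    {"x": 0, "y": 0, "z": -100, "turn": 0, "jaw": 87},
    {"x": 0, "y": 0, "z": -150, "turn": 0, "jaw": 80},
    {"x": 0, "y": 0, "z": -200, "turn": 0, "jaw": 70},
    {"x": 0, "y": 0, "z": -240, "turn": 0, "jaw": 60},
    {"x": 200, "y": -217, "z": -240, "turn": 2, "jaw": 34},
    {"x": 200, "y": -217, "z": -240, "turn": 2, "jaw": 34},
    {"x": 200, "y": -217, "z": -240, "turn": 2, "jaw": 34},
    {"x": 200, "y": -217, "z": -240, "turn": 2, "jaw": 34},
    {"x": 200, "y": -217, "z": -240, "turn": 2, "jaw": 34},
    {"x": 200, "y": -217, "z": -240, "turn": 2, "jaw": 34},
    {"x": 200, "y": -217, "z": -240, "turn": 2, "jaw": 34},
  ],
  squeeze=20,
)

```text
clock: 1.3
ee_pos: [0.3043, -0.3348, 0.4629]
orientation: [-3.118, -0.382, -0.002]
force: [-0.5, 0.2, 0.6]
grip_width: 0.388
```

>>> step_arm(
  motion=[
    {"x": 322, "y": -376, "z": 0, "turn": 0, "jaw": 34},
    {"x": 322, "y": -376, "z": 0, "turn": 0, "jaw": 34},
    {"x": 322, "y": -376, "z": 0, "turn": 0, "jaw": 34},
    {"x": 322, "y": -376, "z": 0, "turn": 0, "jaw": 34},
    {"x": 322, "y": -376, "z": 0, "turn": 0, "jaw": 34},
    {"x": 322, "y": -376, "z": 0, "turn": 0, "jaw": 34},
    {"x": 322, "y": -376, "z": 0, "turn": 0, "jaw": 34},
    {"x": 322, "y": -376, "z": 0, "turn": 0, "jaw": 34},
    {"x": 322, "y": -376, "z": 0, "turn": 0, "jaw": 34},
    {"x": 322, "y": -376, "z": 0, "turn": 0, "jaw": 34},
    {"x": 322, "y": -376, "z": 0, "turn": 0, "jaw": 34},
    {"x": 322, "y": -376, "z": 0, "turn": 0, "jaw": 34},
  ],
)

```text
clock: 2.5
ee_pos: [0.527, 0.103, 0.4617]
orientation: [3.118, 0.377, -0.003]
force: [-0.3, -0.5, -0.2]
grip_width: 0.391
```

```bash
python3 - <<'E'
from station import *
import cv2,pickle
s=sense();print(s["clock"],s["ee_pos"],s["orientation"],s["grip_width"],s["joints"])
d={}
for n in("side","top"):
    c=capture(n);d[n]=c
    cv2.imwrite(f"pics/{n}1.png",c["pixels"])
pickle.dump(d,open("c1.pkl","wb"))
E
```

```text
2.5 [0.52699362 0.10295341 0.46172826] [ 3.11827717e+00  3.76717897e-01 -3.01047032e-03] 0.39105481425096683 [ 1.71079150e-01  1.01268214e-01  1.51870687e+00 -5.43232909e-04
  1.52356459e+00  1.50144769e+00]
```

View pics/side1.png

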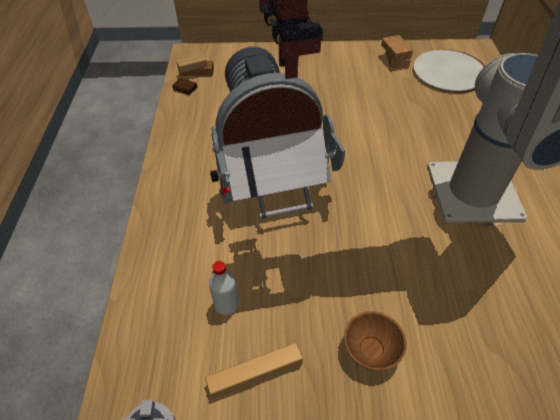

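View pics/top1.png

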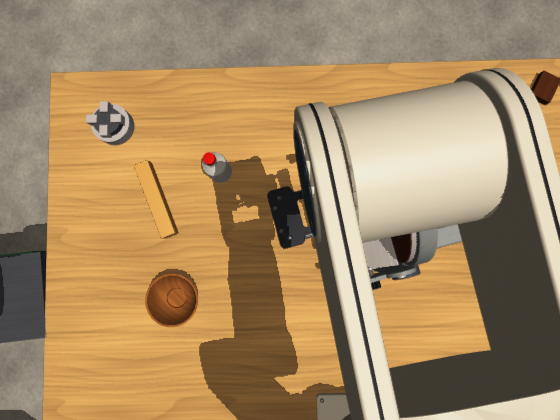

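```bash
python3 - <<'E'
from h import *
d=pickle.load(open("c1.pkl","rb"))
T=np.array([.527,.103,.4617]);x=np.array([.972,.235,0]);y=np.array([.235,-.972,0])
print("tcp",proj(d["side"],T),proj(d["top"],T))
for h in (.08,.12):
 for a in (37.5,):
  for b in(-89,-37.5,37.5):
   for sg in(-1,1):
    Q=T+x*a*sg/1e3+y*b/1e3+[0,0,h]
    print(h,a*sg,b,proj(d["side"],Q).round(),proj(d["top"],Q).round())
s=d["side"]["pixels"][0:100,230:350];cv2.imwrite("pics/s3.png",cv2.resize(s,None,fx=6,fy=6,interpolation=cv2.INTER_CUBIC)*2)
s=d["top"]["pixels"][170:270,250:330];cv2.imwrite("pics/t3.png",cv2.resize(s,None,fx=6,fy=6,interpolation=cv2.INTER_CUBIC))
E
```

```text
tcp [[287.13247304  71.29216257]] [[336.75430225 209.05845134]]
0.08 -37.5 -89 [[324.  55.]] [[282. 253.]]
0.08 37.5 -89 [[279.  62.]] [[266. 192.]]
0.08 -37.5 -37.5 [[314.  39.]] [[323. 242.]]
0.08 37.5 -37.5 [[272.  45.]] [[307. 181.]]
0.08 -37.5 37.5 [[302.  18.]] [[384. 225.]]
0.08 37.5 37.5 [[262.  23.]] [[367. 165.]]
0.12 -37.5 -89 [[326.  32.]] [[281. 253.]]
0.12 37.5 -89 [[279.  39.]] [[264. 187.]]
0.12 -37.5 -37.5 [[316.  16.]] [[327. 241.]]
0.12 37.5 -37.5 [[271.  23.]] [[309. 175.]]
0.12 -37.5 37.5 [[303.  -5.]] [[394. 224.]]
0.12 37.5 37.5 [[261.   1.]] [[375. 158.]]
```

View pics/s3.png

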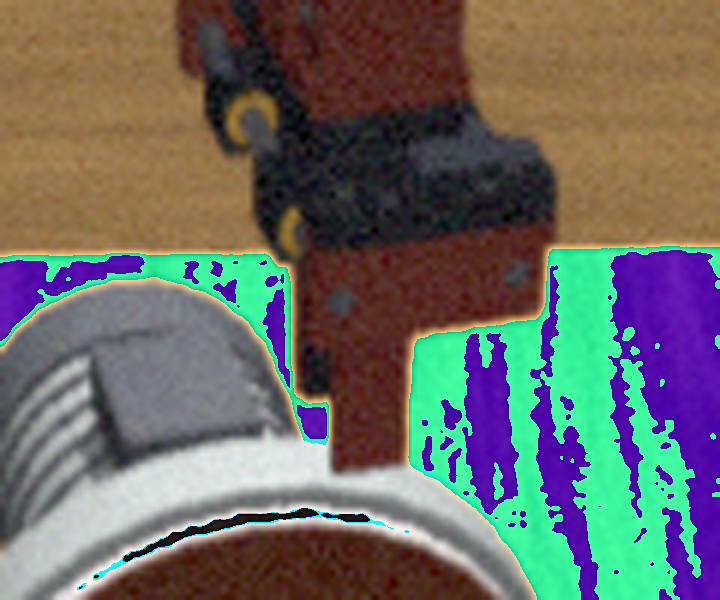

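View pics/t3.png

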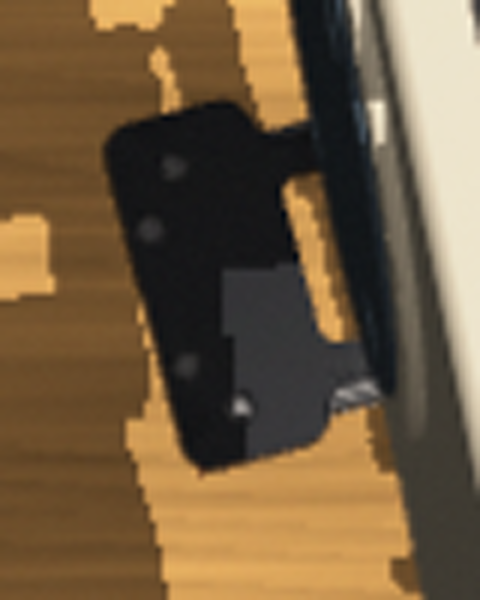

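>>> step_arm(
  motion=[
    {"x": 0, "y": 0, "z": 0, "turn": 0, "jaw": 87},
    {"x": 0, "y": 0, "z": 0, "turn": 0, "jaw": 87},
    {"x": 0, "y": 0, "z": 0, "turn": 0, "jaw": 87},
    {"x": 0, "y": 0, "z": 0, "turn": 0, "jaw": 87},
    {"x": 0, "y": 0, "z": 0, "turn": 0, "jaw": 87},
  ],
)

```text
clock: 3.1
ee_pos: [0.5267, 0.1026, 0.4628]
orientation: [-3.119, -0.374, -0.0]
force: [-0.0, 0.3, 0.4]
grip_width: 0.802
```

```bash
python3 - <<'E'
from station import *
import cv2,pickle,numpy as np
s=sense();print(s["clock"],s["ee_pos"],s["grip_width"])
d={}
for n in("side",):
    c=capture(n);d[n]=c
s=d["side"]["pixels"][0:100,230:350]
cv2.imwrite("pics/s4.png",np.clip(cv2.resize(s,None,fx=6,fy=6,interpolation=cv2.INTER_CUBIC).astype(int)*2,0,255).astype('uint8'))
E
```

```text
3.1 [0.52673432 0.10256766 0.46280456] 0.8024715317289545
```

View pics/s4.png

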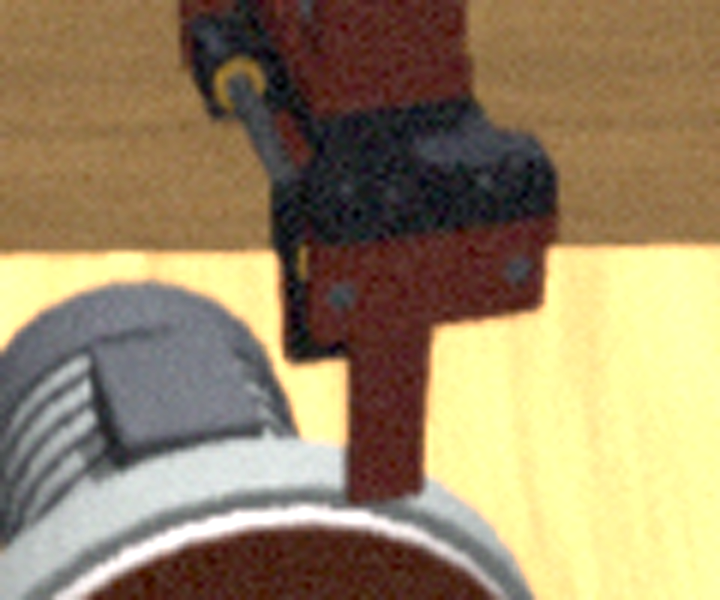

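```bash
cat >> h.py <<'E'
p0=np.load("p.npy")
def piv(X): return R.from_euler('z',-p0[2]).as_matrix()@(np.asarray(X)-[p0[0],p0[1],.19])
def bar(t): # pivot x, world z (mm)
    return -190*np.cos(t)+5*np.sin(t), 190-190*np.sin(t)-5*np.cos(t)
E
python3 - <<'E'
from h import *
from station import *
s=sense();print(piv(s["ee_pos"])*1e3, s["grip_width"])
M=R.from_rotvec(s["orientation"]).as_matrix();print(M.round(4), "yaw err deg",np.degrees(np.arctan2(M[1,1],M[0,1])-(p0[2]-2*np.pi)))
for t in (.785,.75,.7,.65,.6,.55,.5,.45,.4,.35,.3): print(t,np.round(bar(t),1))
d=pickle.load(open("c0.pkl","rb"))
P={}
for n in d:
    c=d[n];K=np.array([[c["fx"],0,c["cx"]],[0,c["fy"],c["cy"]],[0,0,1.]])
    P[n]=K@np.c_[R.from_rotvec(c["rvec"]).as_matrix(),c["tvec"]]
X=cv2.triangulatePoints(P["side"],P["top"],np.array([[219.5],[267.]]),np.array([[209.],[158.5]]))[:,0];X=X[:3]/X[3]
print("cap",X,piv(X)*1e3)
E
```

```text
[-131.63047392   -0.69329432  272.7563671 ] 0.8474267764670973
[[ 9.716e-01  2.364e-01  1.000e-04]
 [ 2.364e-01 -9.716e-01  0.000e+00]
 [ 1.000e-04  0.000e+00 -1.000e+00]] yaw err deg 0.08324708582188353
0.785 [-130.9   52.2]
0.75 [-135.6   56.8]
0.7 [-142.1   63.8]
0.65 [-148.2   71. ]
0.6 [-154.    78.6]
0.55 [-159.4   86.4]
0.5 [-164.3   94.5]
0.45 [-168.9  102.9]
0.4 [-173.1  111.4]
0.35 [-176.8  120.2]
0.3 [-180.   129.1]
cap [0.67032344 0.34019219 0.15948535] [-328.74441622  194.69501115  -30.5146542 ]
```

>>> step_arm(
  motion=[
    {"x": 0, "y": -34, "z": 0, "turn": 0, "jaw": 87.8},
    {"x": 0, "y": -34, "z": 50, "turn": 0, "jaw": 87.8},
    {"x": 0, "y": -34, "z": 100, "turn": 0, "jaw": 87.8},
    {"x": 0, "y": -34, "z": 150, "turn": 0, "jaw": 87.8},
    {"x": 0, "y": -34, "z": 200, "turn": 0, "jaw": 87.8},
    {"x": 0, "y": -34, "z": 250, "turn": 0, "jaw": 87.8},
    {"x": 0, "y": -34, "z": 300, "turn": 0, "jaw": 87.8},
    {"x": 0, "y": -34, "z": 330, "turn": 0, "jaw": 87.8},
    {"x": 0, "y": -34, "z": 345, "turn": 0, "jaw": 87.8},
    {"x": 0, "y": -34, "z": 345, "turn": 0, "jaw": 87.8},
    {"x": 0, "y": -34, "z": 345, "turn": 0, "jaw": 87.8},
  ],
  squeeze=20,
)

```text
clock: 4.25
ee_pos: [0.5191, 0.136, 0.118]
orientation: [-3.119, -0.374, -0.0]
force: [0.4, 0.7, -0.3]
grip_width: 0.998
```

```bash
cat > look.py <<'E'
from h import *
from station import *
import sys
n=sys.argv[1]
s=sense();print(s["clock"],"piv",piv(s["ee_pos"])*1e3+[0,0,190],"F",s["force"].round(1),"w",s["grip_width"]*87.8)
d={}
for k in("side","top"):
    if k=="top" and len(sys.argv)<3: continue
    d[k]=capture(k)
pickle.dump(d,open(f"c{n}.pkl","wb"))
s=d["side"]["pixels"][60:230,190:360];cv2.imwrite(f"pics/s{n}.png",cv2.resize(s,None,fx=3.5,fy=3.5,interpolation=cv2.INTER_CUBIC))
E
python3 look.py 5
```

```text
4.25 piv [-165.7862199    -0.30987177  117.98344832] F [ 0.4  0.7 -0.3] w 87.62847768828827
```

View pics/s5.png

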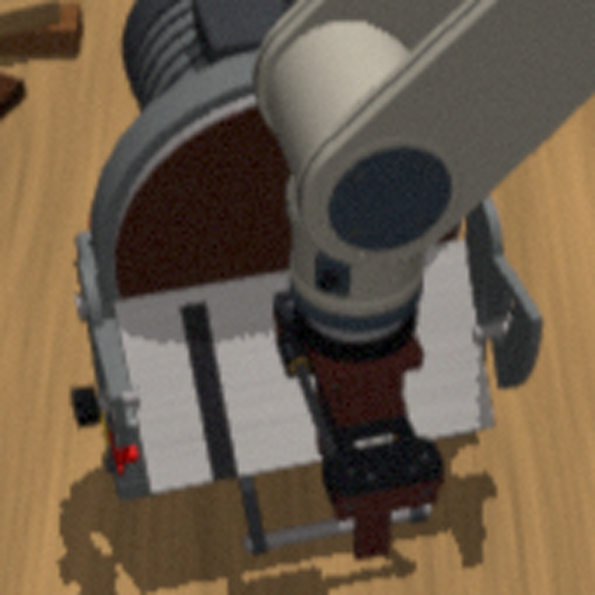

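>>> step_arm(
  motion=[
    {"x": 0, "y": 2, "z": 15, "turn": 0, "jaw": 87.8},
    {"x": 0, "y": 2, "z": 30, "turn": 0, "jaw": 87.8},
    {"x": 0, "y": 2, "z": 45, "turn": 0, "jaw": 87.8},
    {"x": 0, "y": 2, "z": 60, "turn": 0, "jaw": 87.8},
    {"x": 0, "y": 2, "z": 70, "turn": 0, "jaw": 87.8},
    {"x": 0, "y": 2, "z": 76, "turn": 0, "jaw": 87.8},
    {"x": 0, "y": 2, "z": 76, "turn": 0, "jaw": 87.8},
  ],
)

```text
clock: 5.0
ee_pos: [0.5193, 0.1339, 0.0417]
orientation: [-3.119, -0.374, -0.0]
force: [-0.0, 0.0, 0.5]
grip_width: 0.998
```

```bash
python3 look.py 6
```

```text
5.0 piv [-163.75073382   -0.55241988   41.72904193] F [-0.   0.   0.5] w 87.6458018985428
```

View pics/s6.png

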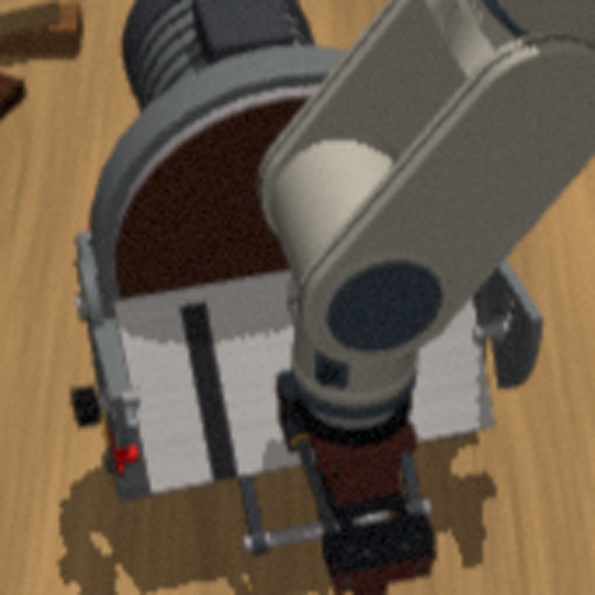

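>>> step_arm(
  motion=[
    {"x": 0, "y": -4, "z": 0, "turn": 0, "jaw": 87.8},
    {"x": 0, "y": -6, "z": -1, "turn": 0, "jaw": 87.8},
    {"x": 0, "y": -8, "z": -3, "turn": 0, "jaw": 87.8},
    {"x": 0, "y": -11, "z": -6, "turn": 0, "jaw": 87.8},
    {"x": 0, "y": -14, "z": -9, "turn": 0, "jaw": 87.8},
    {"x": 0, "y": -16, "z": -11, "turn": 0, "jaw": 87.8},
    {"x": 0, "y": -16, "z": -11, "turn": 0, "jaw": 87.8},
  ],
)

```text
clock: 5.75
ee_pos: [0.5155, 0.1496, 0.0531]
orientation: [3.119, 0.375, 0.001]
force: [1.2, -3.2, -0.2]
grip_width: 1.0
```

```bash
python3 look.py 7
```

```text
5.75 piv [-179.90869828   -0.55156707   53.11114533] F [ 1.2 -3.2 -0.2] w 87.76489062029655
```

View pics/s7.png

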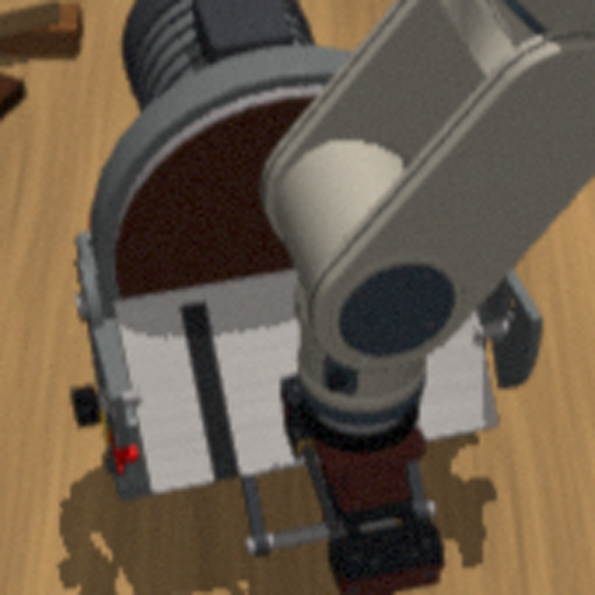

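>>> step_arm(
  motion=[
    {"x": 0, "y": 0, "z": 0, "turn": 0, "jaw": 81},
    {"x": 0, "y": 1, "z": -2, "turn": 0, "jaw": 74},
    {"x": 0, "y": 2, "z": -5, "turn": 0, "jaw": 67},
    {"x": 0, "y": 3, "z": -8, "turn": 0, "jaw": 60},
    {"x": 0, "y": 3, "z": -11, "turn": 0, "jaw": 60},
    {"x": 0, "y": 3, "z": -12, "turn": 0, "jaw": 60},
    {"x": 0, "y": 3, "z": -12, "turn": 0, "jaw": 60},
  ],
)

```text
clock: 6.5
ee_pos: [0.5164, 0.1461, 0.0648]
orientation: [3.119, 0.375, 0.001]
force: [2.2, -7.8, 1.3]
grip_width: 0.678
```

```bash
python3 look.py 8
```

```text
6.5 piv [-176.26751219   -0.57077694   64.83350614] F [ 2.2 -7.8  1.3] w 59.53596820392819
```

View pics/s8.png

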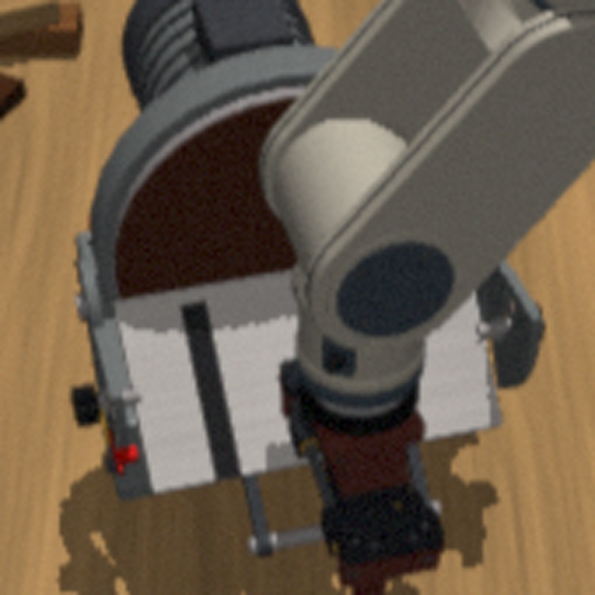

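>>> step_arm(
  motion=[
    {"x": 0, "y": 0, "z": -2, "turn": 0, "jaw": 54},
    {"x": 0, "y": 1, "z": -5, "turn": 0, "jaw": 48},
    {"x": 0, "y": 1, "z": -8, "turn": 0, "jaw": 42},
    {"x": 0, "y": 2, "z": -11, "turn": 0, "jaw": 36},
    {"x": 0, "y": 2, "z": -14, "turn": 0, "jaw": 36},
    {"x": 0, "y": 2, "z": -14, "turn": 0, "jaw": 36},
  ],
  squeeze=30,
)

```text
clock: 7.15
ee_pos: [0.5168, 0.1441, 0.0789]
orientation: [3.118, 0.375, 0.0]
force: [1.6, -8.0, 1.8]
grip_width: 0.409
```

```bash
python3 look.py 9
```

```text
7.15 piv [-174.25753767   -0.63582952   78.85107768] F [ 1.6 -8.   1.8] w 35.91355898329603
```

View pics/s9.png

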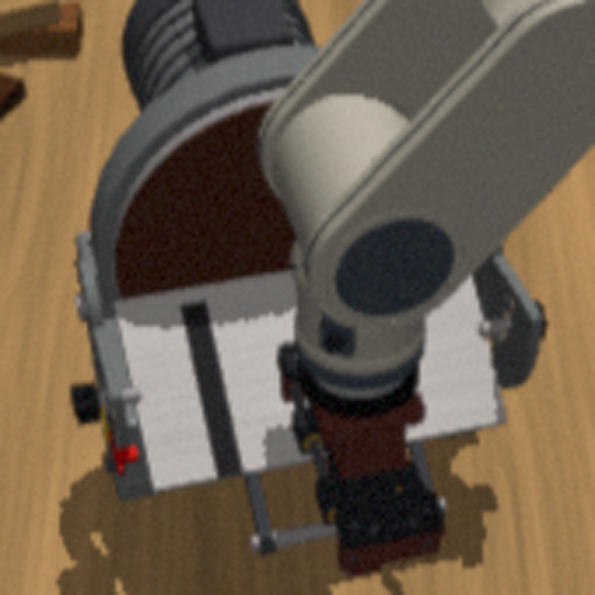

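>>> step_arm(
  motion=[
    {"x": 0, "y": 0, "z": -2, "turn": 0, "jaw": 30},
    {"x": 0, "y": 1, "z": -5, "turn": 0, "jaw": 24},
    {"x": 0, "y": 1, "z": -8, "turn": 0, "jaw": 18},
    {"x": 0, "y": 2, "z": -12, "turn": 0, "jaw": 12},
    {"x": 0, "y": 2, "z": -14, "turn": 0, "jaw": 6},
    {"x": 0, "y": 2, "z": -14, "turn": 0, "jaw": 0},
    {"x": 0, "y": 2, "z": -14, "turn": 0, "jaw": 0},
    {"x": 0, "y": 2, "z": -14, "turn": 0, "jaw": 0},
  ],
  squeeze=30,
)

```text
clock: 8.0
ee_pos: [0.5177, 0.1405, 0.093]
orientation: [3.116, 0.376, 0.001]
force: [2.6, -18.2, 6.2]
grip_width: 0.125
```

```bash
python3 look.py 10
```

```text
8.0 piv [-170.49597506   -0.60163316   93.02878549] F [  2.6 -18.2   6.2] w 10.990229125849558
```

View pics/s10.png

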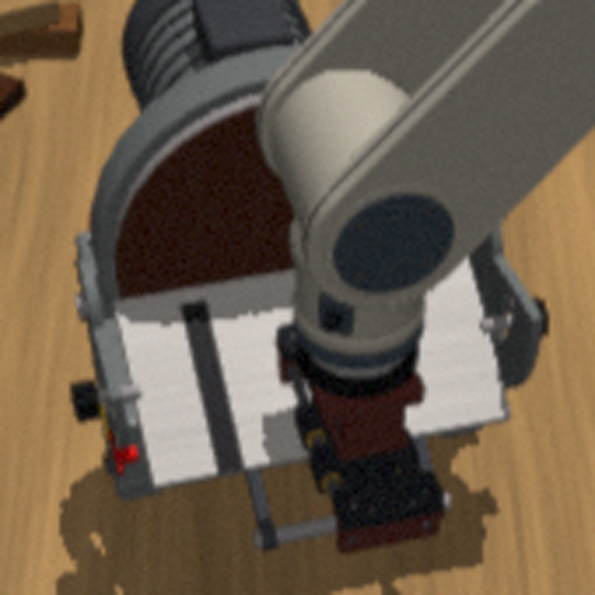

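>>> step_arm(
  motion=[
    {"x": 0, "y": -1, "z": -2, "turn": 0, "jaw": 0},
    {"x": 0, "y": -2, "z": -5, "turn": 0, "jaw": 0},
    {"x": 0, "y": -3.5, "z": -8, "turn": 0, "jaw": 0},
    {"x": 0, "y": -4.5, "z": -11, "turn": 0, "jaw": 0},
    {"x": 0, "y": -5.5, "z": -14, "turn": 0, "jaw": 0},
    {"x": 0, "y": -6, "z": -16, "turn": 0, "jaw": 0},
    {"x": 0, "y": -6.5, "z": -17.5, "turn": 0, "jaw": 0},
    {"x": 0, "y": -6.5, "z": -17.5, "turn": 0, "jaw": 0},
    {"x": 0, "y": -6.5, "z": -17.5, "turn": 0, "jaw": 0},
  ],
  squeeze=30,
)

```text
clock: 8.95
ee_pos: [0.5158, 0.1479, 0.11]
orientation: [3.117, 0.375, 0.0]
force: [2.8, -10.2, 0.4]
grip_width: 0.128
```

```bash
python3 look.py 11 t; python3 - <<'E'
from h import *
d=pickle.load(open("c11.pkl","rb"))
cv2.imwrite("pics/top11.png",cv2.resize(d["top"]["pixels"][110:310,270:450],None,fx=3,fy=3,interpolation=cv2.INTER_CUBIC))
cv2.imwrite("pics/s11z.png",cv2.resize(d["side"]["pixels"][140:220,200:280],None,fx=7,fy=7,interpolation=cv2.INTER_NEAREST))
E
```

```text
8.95 piv [-178.19226678   -0.68806419  109.98246407] F [  2.8 -10.2   0.4] w 11.20597531692111
```

View pics/s11.png

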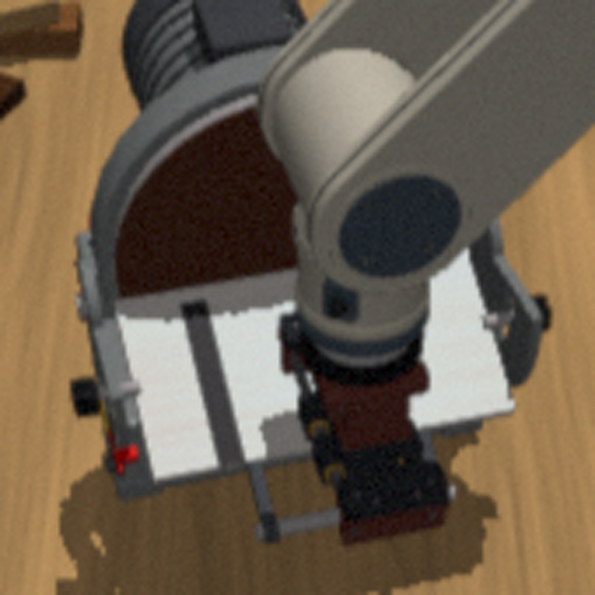

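View pics/s11z.png

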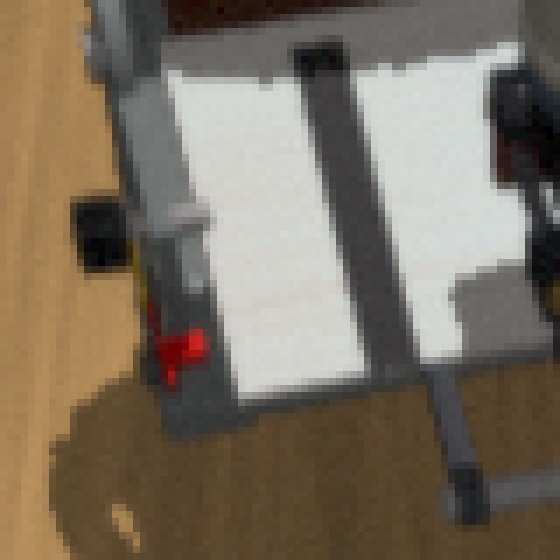

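View pics/top11.png

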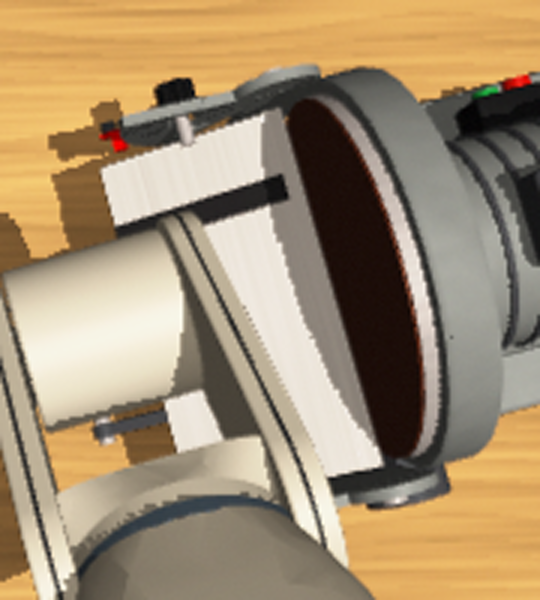

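```bash
cat > fit.py <<'E'
from h import *
E
python3 - <<'E'
from h import *
d=pickle.load(open("c11.pkl","rb"))
a=un([(237,402)],7,(200,140))[0];b=un([(513,402)],3.5,(190,60))[0];c=un([(259,530)],3.5,(190,60))[0]
e=un([(101,170)],3,(270,110))[0];g=un([(95,432)],3,(270,110))[0]
obs=[("side",(-.14,.13,0),a),("side",(-.14,-.13,0),b),("side",(-.19,.07,-.005),c),("top",(-.14,.13,0),e),("top",(-.19,-.07,-.005),g)]
f=lambda t:np.concatenate([proj(d[n],w(p0,t[0],L))[0]-u for n,L,u in obs])
r=least_squares(f,[.4]);print(r.x,r.fun.round(1).reshape(-1,2).tolist())
for t in(.25,.3,.35,.4,.45):print(t,f([t]).round(1).tolist())
# pointer / mark line in side px (7x zoom crop)
cr=lambda u:((u-np.array([200,140])+.5)*7-.5).round()
for t in(.25,.3,.35,.4):print(t,cr(proj(d["side"],w(p0,t,[(-.07,.15,0),(-.1,.148,0)]))).tolist())
E
```

```text
[0.307119] [[-0.2, -1.1], [1.4, 1.2], [-1.0, -0.2], [-1.2, -1.2], [3.6, 4.1]]
0.25 [-0.3, -2.6, 2.0, -0.4, -0.9, -2.0, -2.0, -1.6, 2.4, 4.6]
0.3 [-0.2, -1.3, 1.5, 1.0, -1.0, -0.4, -1.3, -1.2, 3.5, 4.1]
0.35 [-0.1, -0.1, 1.0, 2.2, -1.2, 0.9, -0.5, -0.9, 4.7, 3.6]
0.4 [-0.1, 0.9, 0.4, 3.3, -1.4, 2.1, 0.5, -0.6, 6.1, 3.1]
0.45 [-0.1, 1.8, -0.2, 4.3, -1.6, 3.0, 1.6, -0.4, 7.6, 2.5]
0.25 [[137.0, 219.0], [160.0, 292.0]]
0.3 [[138.0, 224.0], [160.0, 299.0]]
0.35 [[138.0, 228.0], [161.0, 305.0]]
0.4 [[139.0, 232.0], [162.0, 311.0]]
```

```bash
python3 - <<'E'
from h import *
d=pickle.load(open("c11.pkl","rb"));d0=pickle.load(open("c0.pkl","rb"))
A=[cv2.resize(x["side"]["pixels"][164:200,208:234],None,fx=15,fy=15,interpolation=cv2.INTER_NEAREST) for x in(d0,d)]
cv2.imwrite("pics/cmp.png",np.clip(np.hstack(A).astype(float)*1.5,0,255).astype('uint8'))
A=[cv2.resize(x["top"]["pixels"][138:166,298:340],None,fx=9.5,fy=9.5,interpolation=cv2.INTER_NEAREST) for x in(d0,d)]
cv2.imwrite("pics/cmpt.png",np.clip(np.vstack(A).astype(float)*1.3,0,255).astype('uint8'))
E
```

```text
(no output)
```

View pics/cmp.png

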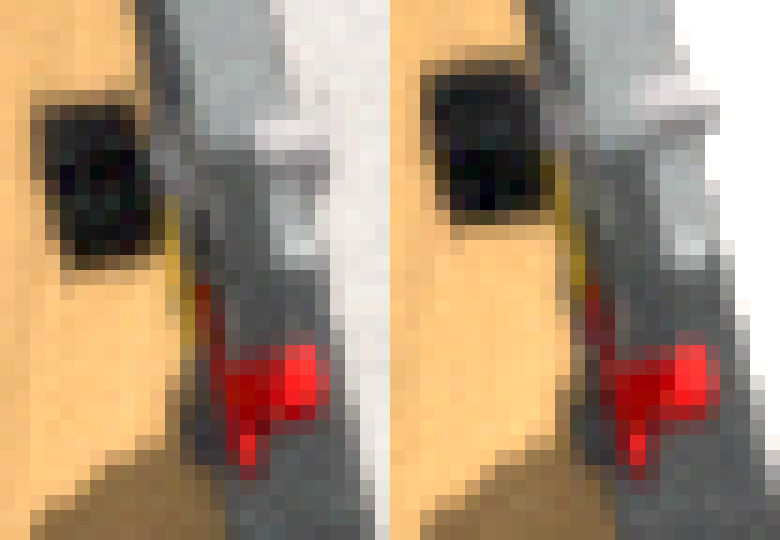

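View pics/cmpt.png

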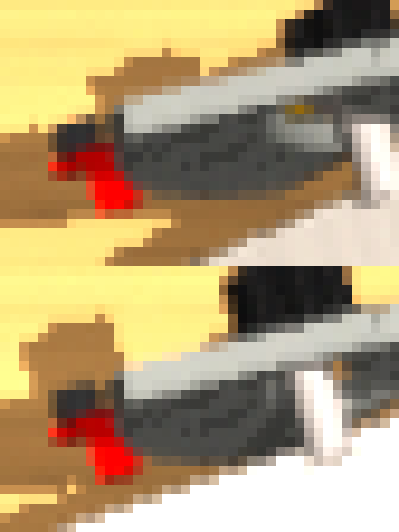

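```bash
python3 - <<'E'
from h import *
d=pickle.load(open("c11.pkl","rb"))["side"]
for r in(.094,.096,.098,.1,.102):
  print(r,[proj(d,w(p0,t,(-r,.15,0)))[0].round(1).tolist() for t in(.785,.25,.3,.35,.4)])
d0=pickle.load(open("c0.pkl","rb"))["side"]["pixels"].astype(int);d1=d["pixels"].astype(int)
for nm,x in(("0",d0),("1",d1)):
  print(nm)
  for r in range(178,190): print(r,[tuple(x[r,c][::-1]) for c in range(218,224)])
E
```

```text
0.094 [[221.3, 184.3], [221.1, 179.3], [221.2, 180.2], [221.3, 181.1], [221.3, 181.8]]
0.096 [[221.4, 185.1], [221.2, 180.0], [221.3, 181.0], [221.4, 181.8], [221.5, 182.6]]
0.098 [[221.6, 185.9], [221.4, 180.7], [221.5, 181.7], [221.6, 182.6], [221.7, 183.3]]
0.1 [[221.7, 186.7], [221.5, 181.5], [221.7, 182.4], [221.8, 183.3], [221.8, 184.1]]
0.102 [[221.9, 187.5], [221.7, 182.2], [221.8, 183.2], [221.9, 184.1], [222.0, 184.9]]
0
178 [(np.int64(48), np.int64(41), np.int64(20)), (np.int64(90), np.int64(75), np.int64(41)), (np.int64(61), np.int64(62), np.int64(56)), (np.int64(43), np.int64(40), np.int64(41)), (np.int64(69), np.int64(68), np.int64(64)), (np.int64(57), np.int64(59), np.int64(58))]
179 [(np.int64(53), np.int64(42), np.int64(20)), (np.int64(95), np.int64(79), np.int64(32)), (np.int64(58), np.int64(54), np.int64(48)), (np.int64(41), np.int64(39), np.int64(39)), (np.int64(66), np.int64(64), np.int64(64)), (np.int64(56), np.int64(55), np.int64(54))]
180 [(np.int64(75), np.int64(58), np.int64(32)), (np.int64(118), np.int64(94), np.int64(38)), (np.int64(60), np.int64(55), np.i
[... 5173 characters left out ...]
64(82), np.int64(61)), (np.int64(62), np.int64(48), np.int64(42)), (np.int64(67), np.int64(22), np.int64(20)), (np.int64(63), np.int64(51), np.int64(47))]
188 [(np.int64(179), np.int64(140), np.int64(92)), (np.int64(164), np.int64(128), np.int64(82)), (np.int64(95), np.int64(78), np.int64(56)), (np.int64(49), np.int64(37), np.int64(34)), (np.int64(85), np.int64(28), np.int64(24)), (np.int64(91), np.int64(31), np.int64(29))]
189 [(np.int64(173), np.int64(135), np.int64(88)), (np.int64(134), np.int64(104), np.int64(68)), (np.int64(83), np.int64(66), np.int64(46)), (np.int64(50), np.int64(41), np.int64(37)), (np.int64(76), np.int64(24), np.int64(21)), (np.int64(105), np.int64(12), np.int64(9))]
```

>>> step_arm(
  motion=[
    {"x": 0, "y": -0.5, "z": -1.5, "turn": 0, "jaw": 0},
    {"x": 0, "y": -1, "z": -3, "turn": 0, "jaw": 0},
    {"x": 0, "y": -1.5, "z": -4.5, "turn": 0, "jaw": 0},
    {"x": 0, "y": -1.6, "z": -5.5, "turn": 0, "jaw": 0},
    {"x": 0, "y": -1.6, "z": -5.5, "turn": 0, "jaw": 0},
    {"x": 0, "y": -1.6, "z": -5.5, "turn": 0, "jaw": 0},
    {"x": 0, "y": -1.6, "z": -5.5, "turn": 0, "jaw": 0},
    {"x": 0, "y": -1.6, "z": -5.5, "turn": 0, "jaw": 0},
  ],
  squeeze=30,
)

```text
clock: 9.85
ee_pos: [0.5153, 0.1499, 0.1153]
orientation: [3.118, 0.375, -0.0]
force: [2.7, -7.6, -1.4]
grip_width: 0.129
```

```bash
python3 look.py 12 t; python3 - <<'E'
from h import *
d=pickle.load(open("c12.pkl","rb"));x=d["side"]["pixels"].astype(int)
for r in range(178,188): print(r,[tuple(map(int,x[r,c][::-1])) for c in range(219,223)])
cv2.imwrite("pics/top12.png",cv2.resize(d["top"]["pixels"][110:310,270:450],None,fx=3,fy=3,interpolation=cv2.INTER_CUBIC))
cv2.imwrite("pics/s12z.png",cv2.resize(d["side"]["pixels"][140:220,200:330],None,fx=6,fy=6,interpolation=cv2.INTER_CUBIC))
E
```

```text
9.85 piv [-180.21557362   -0.73207081  115.27518365] F [ 2.7 -7.6 -1.4] w 11.324458194308457
178 [(97, 78, 36), (62, 56, 38), (48, 48, 39), (71, 69, 67)]
179 [(103, 81, 39), (72, 62, 29), (51, 49, 42), (65, 65, 61)]
180 [(118, 96, 54), (86, 72, 27), (44, 43, 37), (53, 51, 49)]
181 [(121, 99, 61), (100, 81, 25), (55, 47, 37), (50, 50, 43)]
182 [(120, 99, 66), (92, 71, 17), (56, 41, 29), (43, 42, 39)]
183 [(114, 91, 63), (76, 58, 30), (75, 22, 20), (45, 36, 33)]
184 [(131, 105, 72), (68, 54, 43), (77, 26, 24), (54, 38, 34)]
185 [(153, 120, 78), (74, 59, 44), (73, 31, 28), (60, 29, 28)]
186 [(165, 131, 84), (92, 72, 58), (67, 35, 31), (60, 30, 27)]
187 [(167, 131, 84), (102, 84, 60), (64, 49, 44), (69, 22, 23)]
```

View pics/s12z.png

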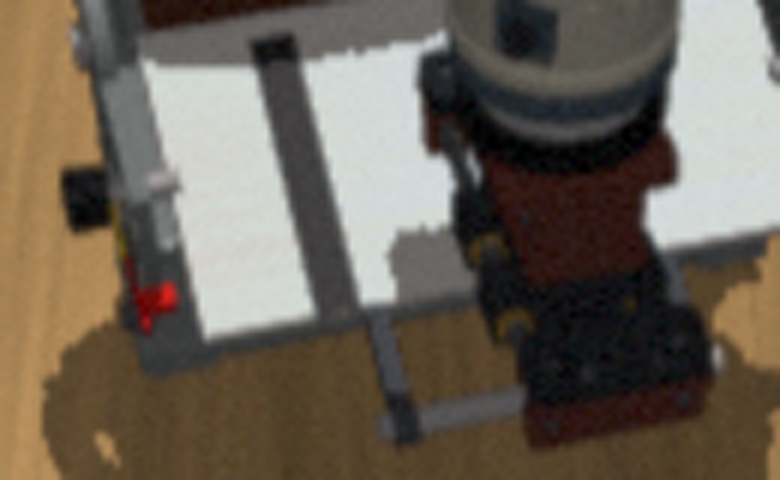

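View pics/top12.png

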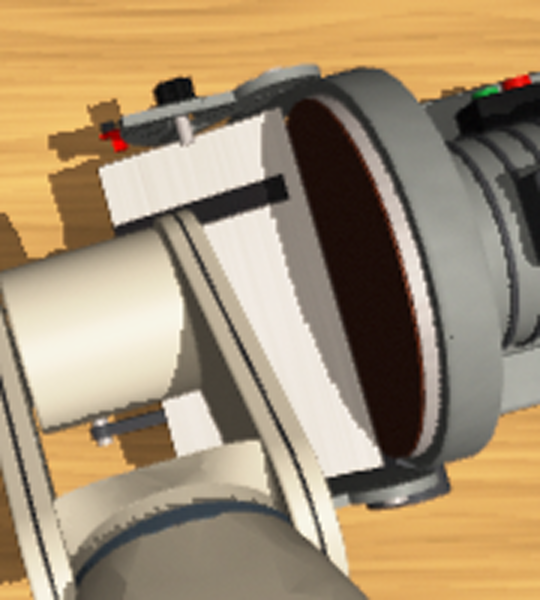

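```bash
python3 - <<'E'
from h import *
from station import *
a=pickle.load(open("c0.pkl","rb"))["side"]["pixels"].astype(int);c=capture("side")["pixels"].astype(int)
for n,(x0,y0,x1,y1) in dict(bottle=(200,255,245,320),bowl=(335,305,415,385),stick=(200,340,310,395),mark=(221,183,232,197)).items():
    print(n,np.abs(a-c)[y0:y1,x0:x1].mean().round(1))
s=sense();print(s["clock"],abs(s["joint_velocities"]).max(),s["force"],s["grip_width"])
print(job_done())
E
```

```text
bottle 3.9
bowl 13.5
stick 3.2
mark 7.9
10.0 0.0015990071418140342 [ 2.7126165  -6.89005956 -1.95774867] 0.1283236257902534
the job is handed in; nothing more can be done
None
```

The table is raised to the red mark and the gripper is holding it there by the lifting bar, at rest. I handed the job in at 10 s of the 38 s allowed. No verdict was reported.

**How it went:** At 45° the table blocked a straight pinch, because the wide gripper body would have hit the plate. I opened the jaws wide and hooked the inner finger behind the bar. I pulled it outward, then closed the jaws while rising, so the bar was pinched at about 25°. From there I followed its arc up to the mark.

**Last checks:**
- **Tilt:** The arm position puts the table at about 0.30 rad (17°). I measured the red mark at 0.296 rad from both cameras. In the side view the pointer tip lies within about half a pixel of the mark tip, roughly 0.02 rad, against a limit of 0.044.
- **Grip and stillness:** The jaws stopped at 11.3 mm on the 12 mm bar, with about 8 N at the wrist. Joint speeds were about 0.002 rad/s.
- **Bottle, stick and mark:** All three look the same in before and after pictures. The mark area differed a little, and I saw no sign that the mark had moved.
- **Bowl:** The before and after difference was larger, 13.5 grey levels against about 4 for the bottle and stick. The arm never came near it, so I put this down to the arm's shadow. I did not check it further.

**Measurements that disagreed:** When I fitted the tilt from the table corners one step before the end, single points gave 0.25 to 0.4 rad. I relied on the arm position and the pointer comparison instead.

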